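Fit the spring brake on the label stand

TASK

Set up the brake of the label stand: thread the coil spring over the top of the upright rod, turning it a little if a coil catches, and let it slide fully down until it stands on the metal disc on top of the label roll. Then gently lower the steel weight over the rod flange down, so that it rests level on the spring, and let go. Do not force anything, and leave the thread spools and the glue bottle where they are.

Things in the scene. Friction and masses are not known exactly. Their poses are not given: they have to be found in the camera images.
- stand: Label stand, fixed: grey base 120 x 120 x 12 mm; on it a white label roll (72 mm across, 40 high), on the roll a steel disc (50 mm across, its top 55 mm above the table), and through all an upright steel rod, 20 mm thick, its top 150 mm above the table, with a 3 mm chamfer. Tear bar 90 mm wide, 50 high, 54 mm from the rod on the -x side. Origin: underside of the base, on the rod's axis; z up.
- seat (a point): Point on the rod's axis at the top face of the steel disc (55 mm above the table), where the spring's lower end must stand.
- rod_tip (a point): Point on the rod's axis at its top end, 95 mm above the seat.
- spring: Steel compression spring standing on the table: 80 mm tall, 33 mm outside, about 24 mm clear inside, 4 mm wire, six open coils and a flat closed ring at each end. It compresses by 1 mm per 0.35 N, at most 24 mm; 0.07 kg. Origin: centre of its lower end; z up along its axis. It goes on this way up.
- weight: Dark steel weight with a 25 mm through bore, standing on its flange: 46 mm tall, cylinder 44 mm across; flange at the foot 56 mm across, 7 mm high. 0.3 to 0.4 kg: resting on the spring it compresses it by 8 to 12 mm, and the rod then reaches about 25 mm up its bore. Origin: centre of its underside; z up along the bore.
- spool_a: White thread spool 29 mm across, 50 mm tall, a bystander. Origin: centre of its underside.
- spool_b: Yellow thread spool 29 mm across, 50 mm tall, a bystander. Origin: centre of its underside.
- glue_bottle: Small white glue bottle with a dark nozzle, 35 mm across, 112 mm tall, a bystander. Origin: centre of its underside.

How it is judged:
By the outcome, as a careful person would: the job done as asked, in the order asked, and still so for the second after the job is handed in, with the robot touching nothing.
It also fails if it takes over 64 s, if anything falls off the work surface, if the arm or the gripper's body presses on something with over 40 N, if the wrist force passes 120 N, or if a joint passes its speed limit or range.

ROBOT

A 6-joint arm with a two-finger parallel gripper is mounted at the origin on a cart in front of the work surface, level with it; the furniture and walls round the work are solid. World frame = base frame: x ahead of the robot, y to its left, z up, the work surface at z = 0. Lengths are in m, angles in rad, forces in N, time in s.
With the tool pointing down it reaches from about 0.375 to 0.9 m from the base axis. Payload 3.1 kg.
Tool frame: the origin (TCP) lies midway between the tips of the shut fingers; the grasp point (between the pads) lies 19 mm behind it (manip.hold_point_z is the distance from the TCP to the grasp point, in m); z points along the fingers, y is the direction in which the jaws open and shut (so a half turn about z gives the same grasp; the last joint's range is limited). The gripper opens to 85 mm and grips with 20 to 120 N. Pads are 22 mm wide; open, the fingers measure 114 mm over their backs; the gripper's body (76 mm by 85 mm) begins 54 mm behind the grasp point. The pads swing forward as they close: fully open they stand 13 mm farther back than shut.
Start: joints at [0.965, 0.527, 1.433, -0, 1.181, -0.178], TCP at [0.259, 0.569, 0.231] pointing down, gripper open.
Joint ranges: [-3.08, 3.08], [-0.75, 2.2], [0.22, 2.44], [-1.43, 4.57], [0, 2.65], [-2.85, 2.85]. Speed limits (rad/s): [2.79, 2.79, 3.14, 3.14, 3.14, 3.14].

INTERFACE

Orientations are given as a unit quaternion [x, y, z, w].
In Python, from station import manip gives the robot as it stands.
- The arm moves only by the tool drive_tool, never from a script. Its argument "motion" is one flat list of numbers, 7 for each row, row after row: the shift along the tool's x, y, z in mm, then the turn, a rotation vector about the tool's x, y, z in degrees, then the finger opening in mm, from 0 to 85.4. A call has 1 to 8 rows; each row is the pose to reach, as a shift and turn from the pose measured when the call began, along the tool's axes at that moment; what a row does not reach only later rows make up. A row lasts 1/8 s, in which the tool goes at most 62.5 mm and 10.7 degrees, less where a joint would pass 70% of its speed; a pose out of reach is approached as far as the arm can. A call with a gripper value outside its range is refused whole. The fingers move at their own pace and stop on an object; "force" is the grip in N (left out, the last holds). Time passes only in rows, so rows that repeat a pose let the fingers close. It gives the time, the measured TCP pose, the force and the opening at its end, in the units of the state.
- manip.sense(): the state, without advancing time (a new reading comes with each control period).
- manip.snapshot(name): name is "side" or "top" or "wrist"; returns a dict with "color" (384x512x3 uint8, red, green, blue), "fx", "fy", "cx", "cy" (pixels), "view" (4x4, takes a point from world to camera coordinates). Camera axes: x right, y up, looking along -z (the intrinsics and any distortion apply to the point x, -y, -z); pixel columns grow to the right and rows downward; lengths in m; the calibration is good to about 2 mm. A picture is of the moment at which its call begins. There is no depth.
- manip.sign_off(): hands the job in, once; it reports no verdict.
The state is a dict: "t": time; "q": joint angles; "qd": joint speeds; "tau": joint torques, N m; "tcp_pos": TCP position; "tool_rot": TCP orientation; "force": force on the tool from outside, world axes, zero at the start; "ft_torque": the same for the moment, N m; "finger_gap": opening from 0.0 (shut) to 1.0 (fully open).
Only numpy, scipy, OpenCV 4.12 (cv2) and the standard library are available. Lean on these libraries where they do the work, as an engineer would, in place of code of your own. Each camera call takes 0.05 s, during which the arm holds its last target.

## Working session

There is one attempt and no reset: what is moved stays moved. The work goes in short steps, Python scripts to look and compute and a tool call to move; the robot and the scene stay as the last step left them, time stands still between calls to the robot, and variables do not carry over. Pictures are saved under pics/ and viewed, and the job is handed in when it is done.

Besides the shell and the picture viewer there is one more tool, called after "Request:" by a JSON object that holds its "fn" and its "kwargs". drive_tool: Moves the arm, as the interface text tells. Its arguments: {"type":"object","properties":{"motion":{"type":"array","items":{"type":"number"}},"force":{"type":"number"}},"required":["motion"]}

```bash
ls; mkdir -p pics
cat > h.py <<'E'
import numpy as np, cv2
from station import manip
from scipy.spatial.transform import Rotation as R
def snap(n,f):
    s=manip.snapshot(n); cv2.imwrite('pics/'+f+'.png',cv2.cvtColor(s['color'],cv2.COLOR_RGB2BGR)); np.savez('pics/'+f+'.npz',**{k:v for k,v in s.items() if k!='color'}); return s
def ray(s,u,v):
    V=np.array(s['view']);Rm=V[:3,:3];t=V[:3,3]
    d=np.array([(u-s['cx'])/s['fx'],-(v-s['cy'])/s['fy'],-1.0])
    return -Rm.T@t, Rm.T@d
def onz(s,u,v,z):
    c,d=ray(s,u,v); return c+d*(z-c[2])/d[2]
def proj(s,p):
    V=np.array(s['view']);c=V[:3,:3]@np.array(p)+V[:3,3]
    return float(s['cx']+s['fx']*c[0]/-c[2]), float(s['cy']-s['fy']*c[1]/-c[2])
E
python3 - <<'E'
from h import *
for n in ['side','top','wrist']:
    s=snap(n,n+'0'); print(n,{k:(np.round(v,3).tolist()) for k,v in s.items() if k!='color'})
print(manip.sense()); print(manip.hold_point_z)
E
```

```text
pics
side {'fx': 427.719, 'fy': 427.719, 'cx': 253.889, 'cy': 185.163, 'view': [[-0.985, -0.171, 0.024, 0.574], [0.094, -0.415, 0.905, -0.169], [-0.145, 0.894, 0.425, -1.116], [0.0, 0.0, 0.0, 1.0]]}
top {'fx': 472.633, 'fy': 472.633, 'cx': 257.781, 'cy': 186.956, 'view': [[-0.006, -1.0, -0.022, 0.023], [0.991, -0.009, 0.136, -0.61], [-0.136, -0.021, 0.99, -1.343], [0.0, 0.0, 0.0, 1.0]]}
wrist {'fx': 284.776, 'fy': 284.776, 'cx': 258.501, 'cy': 188.729, 'view': [[0.415, 0.91, -0.001, -0.625], [-0.874, 0.398, -0.279, 0.036], [-0.253, 0.117, 0.96, -0.378], [0.0, 0.0, 0.0, 1.0]]}
{'t': 0.15, 'q': array([ 9.64481517e-01,  5.28264138e-01,  1.43359225e+00, -2.91951640e-05,
        1.18141005e+00, -1.78495798e-01]), 'qd': array([ 0.00102405, -0.00198063, -0.00386493,  0.0009906 , -0.00288967,
       -0.00064752]), 'tau': array([ 7.43389000e-05, -4.42745519e+01, -1.78275865e+01, -3.31748306e-04,
        5.62655812e-03,  1.56757585e-05]), 'tcp_pos': array([0.25896808, 0.56822656, 0.23055636]), 'tool_rot': array([ 2.12276414e-01,  9.77209304e-01, -7.78444589e-04, -3.07563682e-04]), 'force': array([ 0.44858975, -0.58721653,  0.34596082]), 'ft_torque': array([-0.03740817, -0.0420809 , -0.01326817]), 'finger_gap': 0.9955533257228967}
0.0187
```

View pics/side0.png

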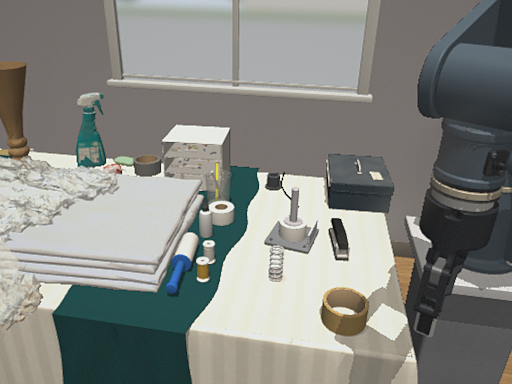

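View pics/top0.png

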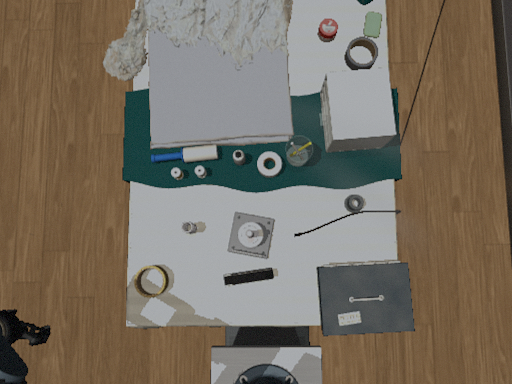

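View pics/wrist0.png

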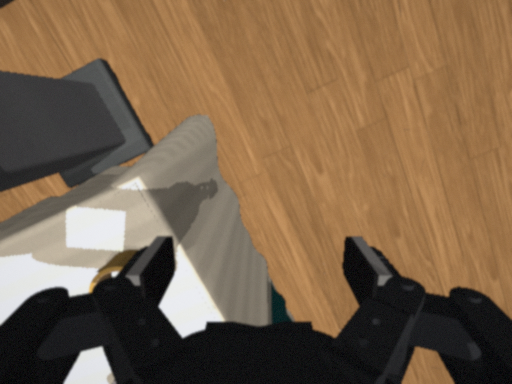

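The side view shows the stand (rod tip about 295,190), the spring (276,263) and the dark weight (273,181). In the top view they are at about (250,234), (189,228) and (355,203). I'll zoom in on these.

Run:
```python
from h import *
a=cv2.imread('pics/top0.png');b=cv2.imread('pics/side0.png')
c=cv2.resize(a[180:270,170:290],None,fx=5,fy=5,interpolation=cv2.INTER_CUBIC)
d=cv2.resize(a[180:230,330:380],None,fx=4,fy=4,interpolation=cv2.INTER_CUBIC)
o=np.zeros((450,800,3),np.uint8);o[:450,:600]=c;o[:200,600:800]=d
cv2.imwrite('pics/ztop.png',o)
cv2.imwrite('pics/zside.png',cv2.resize(b[165:290,250:350],None,fx=4.8,fy=4.8,interpolation=cv2.INTER_CUBIC))
```

```text
(no output)
```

View pics/ztop.png

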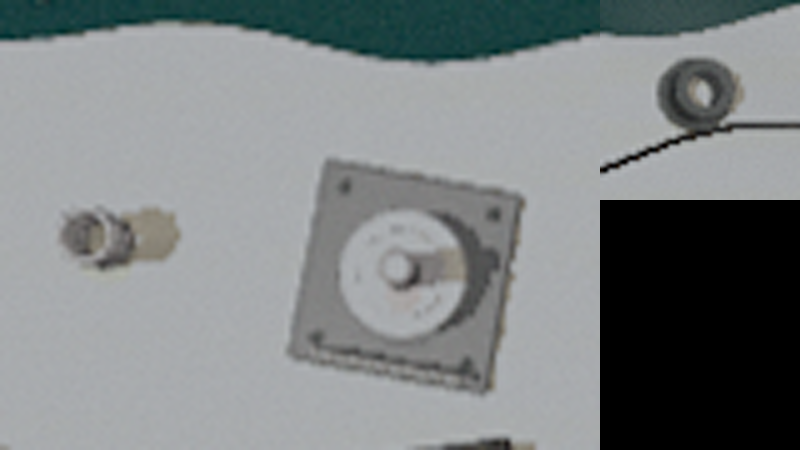

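View pics/zside.png

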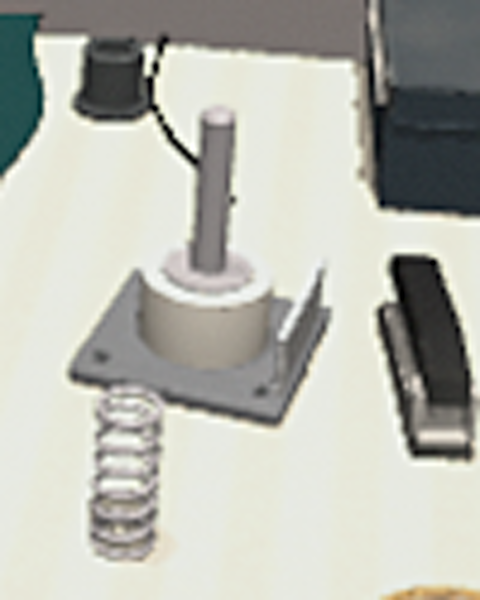

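Run:
```python
from h import *
t=dict(np.load('pics/top0.npz'));s=dict(np.load('pics/side0.npz'))
def tri(a,b):
    c1,d1=ray(t,*a);c2,d2=ray(s,*b);x=np.linalg.lstsq(np.c_[d1,-d2],c2-c1,rcond=None)[0]
    p,q=c1+d1*x[0],c2+d2*x[1];return ((p+q)/2).round(4),np.linalg.norm(p-q).round(4)
print('rod',onz(t,250.4,232.2,.15),onz(s,295.1,188.4,.15),tri((250.4,232.2),(295.1,188.4)))
print('spring',onz(t,186.6,227,.08),onz(t,193.2,228,0),onz(s,276.6,246.5,.08), onz(s,276,279,0))
print('weight',onz(t,354.8,202.9,.046),onz(s,273.6,175,.046))
for n,u,v in [('glue',238.5,157),('spa',201,172),('spb',177,173)]: print(n,onz(t,u,v,.05))
print('campos',ray(t,0,0)[0])
```

```text
rod [0.47407936 0.03648155 0.15      ] [0.47228502 0.04500436 0.15      ] (array([0.4735, 0.0366, 0.146 ]), np.float64(0.0015))
spring [0.49281624 0.21943613 0.08      ] [0.49395085 0.21337364 0.        ] [0.49543223 0.21145064 0.08      ] [0.49150588 0.22438471 0.        ]
weight [ 0.56087953 -0.26236462  0.046     ] [ 0.56272937 -0.26208195  0.046     ]
glue [0.69883598 0.07444719 0.05      ]
spa [0.65514812 0.18460136 0.05      ]
spb [0.65284247 0.25524801 0.05      ]
campos [ 0.42181271 -0.01079371  1.41378235]
```

```bash
cat >> h.py <<'E'
def plan(p,yaw=None):
    """shift in tool mm; turn deg so tool y axis points at world yaw (deg), tool down"""
    st=manip.sense();Rt=R.from_quat(st['tool_rot']).as_matrix()
    sh=Rt.T@(np.array(p)-st['tcp_pos'])*1000
    if yaw is None: tr=np.zeros(3)
    else:
        a=np.radians(yaw);y=np.array([np.cos(a),np.sin(a),0]);z=np.array([0,0,-1.]);D=np.c_[np.cross(y,z),y,z]
        tr=np.degrees(R.from_matrix(Rt.T@D).as_rotvec())
    print('t',st['t'],'shift',sh.round(1).tolist(),'turn',tr.round(2).tolist(),'tcp',st['tcp_pos'].round(4),'yaw',np.degrees(np.arctan2(Rt[1,1],Rt[0,1])).round(2),'tilt',np.degrees(Rt[:2,2]).round(2),'F',st['force'].round(1),'gap',round(st['finger_gap'],3),'q6',st['q'][5].round(2))
E
python3 - <<'E'
from h import *
s=dict(np.load('pics/wrist0.npz'));c,_=ray(s,0,0);st=manip.sense()
Rt=R.from_quat(st['tool_rot']).as_matrix();print('cam in tool',Rt.T@(c-st['tcp_pos']), Rt.T@(-s['view'][2,:3]))
plan([.493,.217,.18])
plan([.493,.217,.18],90)
plan([.493,.217,.18],40)
E
```

```text
cam in tool [ 0.07035865  0.00117398 -0.14151555] [-2.78915676e-01  1.97864978e-04  9.60315576e-01]
t 0.15 shift [-358.7, -222.4, 50.8] turn [0.0, 0.0, 0.0] tcp [0.259  0.5682 0.2306] yaw 65.49 tilt [-0.05 -0.08] F [ 0.4 -0.6  0.3] gap 0.996 q6 -0.18
t 0.15 shift [-358.7, -222.4, 50.8] turn [-0.09, -0.04, -24.51] tcp [0.259  0.5682 0.2306] yaw 65.49 tilt [-0.05 -0.08] F [ 0.4 -0.6  0.3] gap 0.996 q6 -0.18
t 0.15 shift [-358.7, -222.4, 50.8] turn [-0.1, 0.01, 25.49] tcp [0.259  0.5682 0.2306] yaw 65.49 tilt [-0.05 -0.08] F [ 0.4 -0.6  0.3] gap 0.996 q6 -0.18
```

Request:
{"fn": "drive_tool", "kwargs": {"motion": [-50, -30, 0, 0, 0, 0, 60, -100, -61, 5, 0, 0, 0, 60, -150, -92, 15, 0, 0, 0, 60, -200, -123, 25, 0, 0, 0, 60, -250, -154, 35, 0, 0, 0, 60, -300, -185, 45, 0, 0, 0, 60, -340, -211, 51, 0, 0, 0, 60, -359, -222, 51, 0, 0, 0, 60]}}

```text
t: 1.15
tcp_pos: [0.4945, 0.2147, 0.1791]
tool_rot: [0.214, 0.977, -0.001, -0.001]
force: [-0.3, 0.7, 0.8]
finger_gap: 0.707
```

Run:
```python
from h import *
s=snap('wrist','w1');plan([.493,.217,.18])
print([np.round(proj(s,p),1) for p in [(.493,.217,.08),(.493,.217,0),(.4735,.037,.15)]])
```

```text
t 1.2 shift [4.4, 1.7, -0.7] turn [0.0, 0.0, 0.0] tcp [0.4962 0.2136 0.1794] yaw 65.28 tilt [ 0.02 -0.16] F [ 2.2 -1.4  0.3] gap 0.703 q6 -0.94
[array([258.9, 186.8]), array([259. , 167.9]), array([ 13.4, 292.8])]
```

View pics/w1.png

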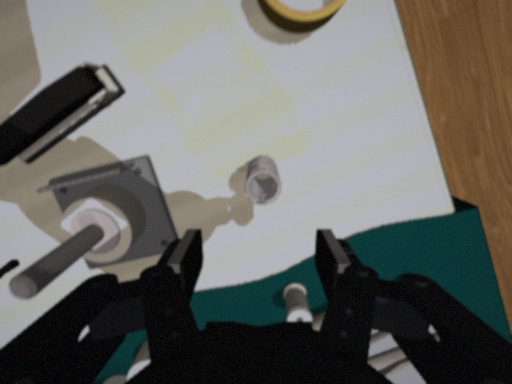

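The spring's top ring is near (264,187) and the rod tip near (24,286). Zooming in to refine.

Run:
```python
from h import *
s=snap('wrist','w2');plan([.493,.217,.18])
a=cv2.imread('pics/w2.png')
o=np.zeros((480,800,3),np.uint8)
o[:,:400]=cv2.resize(a[140:220,230:297],(400,480),interpolation=cv2.INTER_CUBIC)
o[:,400:]=cv2.resize(a[240:320,0:67],(400,480),interpolation=cv2.INTER_CUBIC)
cv2.imwrite('pics/z2.png',o)
```

```text
t 1.25 shift [2.6, 0.8, -0.5] turn [0.0, 0.0, 0.0] tcp [0.4951 0.2152 0.1795] yaw 65.27 tilt [-0.03 -0.1 ] F [-0.1  0.1  0.8] gap 0.701 q6 -0.93
```

View pics/z2.png

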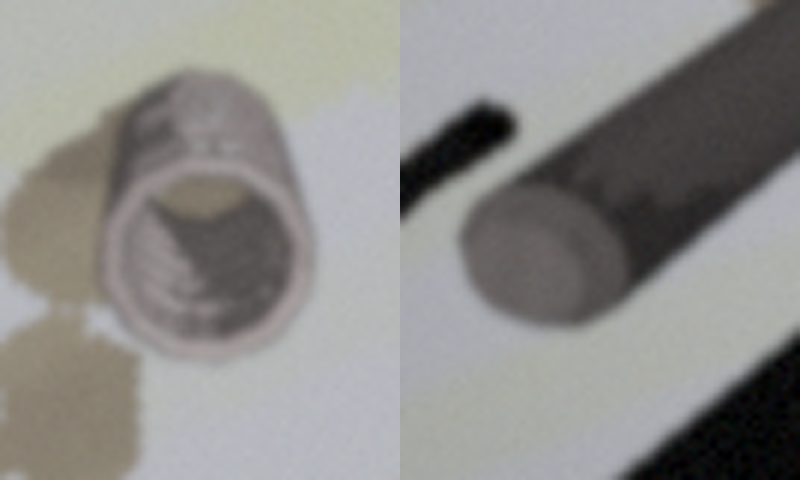

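Run:
```python
from h import *
s=dict(np.load('pics/w2.npz'))
print(onz(s,264.6,182.6,.08),onz(s,20.2,283.3,.15),onz(s,23.9,281.8,.147))
```

```text
[0.49370578 0.2218712  0.08      ] [0.4711175  0.04456697 0.15      ] [0.47188989 0.04420181 0.147     ]
```

Run:
```python
from h import *
plan([.4935,.2205,.046],65.3)
```

```text
t 1.25 shift [3.7, 4.4, 133.5] turn [-0.1, 0.02, -0.03] tcp [0.4951 0.2152 0.1795] yaw 65.27 tilt [-0.03 -0.1 ] F [-0.1  0.1  0.8] gap 0.701 q6 -0.93
```

Request:
{"fn": "drive_tool", "kwargs": {"motion": [3.7, 4.4, 20, -0.1, 0, 0, 60, 3.7, 4.4, 45, -0.1, 0, 0, 60, 3.7, 4.4, 70, -0.1, 0, 0, 60, 3.7, 4.4, 95, -0.1, 0, 0, 60, 3.7, 4.4, 115, -0.1, 0, 0, 60, 3.7, 4.4, 128, -0.1, 0, 0, 60, 3.7, 4.4, 133, -0.1, 0, 0, 60, 3.7, 4.4, 133.5, -0.1, 0, 0, 60], "force": 25}}

```text
t: 2.25
tcp_pos: [0.4935, 0.2209, 0.0461]
tool_rot: [0.214, 0.977, 0.0, 0.0]
force: [0.6, 1.5, -0.3]
finger_gap: 0.705
```

Run:
```python
from h import *
s=snap('wrist','w3');snap('side','s3');plan([.4935,.2205,.046],65.3)
a=cv2.imread('pics/w3.png');b=cv2.imread('pics/s3.png')
o=np.zeros((400,800,3),np.uint8)
o[:,:400]=cv2.resize(a[100:300,158:358],(400,400))
o[:,400:]=cv2.resize(b[200:300,230:330],(400,400),interpolation=cv2.INTER_CUBIC)
cv2.imwrite('pics/z3.png',o)
```

```text
t 2.35 shift [0.2, -0.4, 0.6] turn [0.04, 0.07, -0.02] tcp [0.4939 0.2208 0.0466] yaw 65.28 tilt [0.08 0.01] F [0.1 0.2 0.3] gap 0.707 q6 -0.93
```

View pics/z3.png

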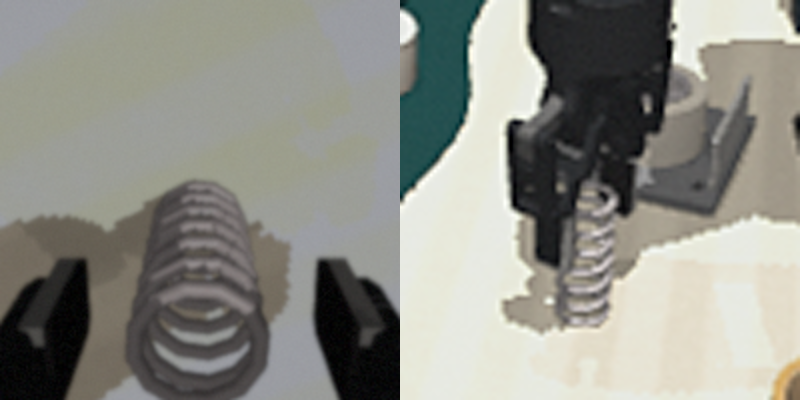

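The spring stands centred between the pads, with its ring centre at about (257,270). Checking the offset along tool x.

Run:
```python
from h import *
s=dict(np.load('pics/w3.npz'))
print(onz(s,257,269.5,.08),proj(s,(.4939,.2208,.08)))
```

```text
[0.49107056 0.22267552 0.08      ] (255.80596365169293, 276.3306479404405)
```

Request:
{"fn": "drive_tool", "kwargs": {"motion": [1.5, 0, 0.5, 0, 0, 0, 60, 1.5, 0, 0.5, 0, 0, 0, 45, 1.5, 0, 0.5, 0, 0, 0, 35, 1.5, 0, 0.5, 0, 0, 0, 25, 1.5, 0, 0.5, 0, 0, 0, 25, 1.5, 0, 0.5, 0, 0, 0, 25, 1.5, 0, 0.5, 0, 0, 0, 25], "force": 25}}

```text
t: 3.22
tcp_pos: [0.4926, 0.2214, 0.0461]
tool_rot: [0.214, 0.977, 0.0, 0.001]
force: [-0.3, -0.4, 1.0]
finger_gap: 0.363
```

Run:
```python
from h import *
s=snap('wrist','w4');snap('side','s4');plan([.4935,.2205,.046],65.3)
a=cv2.imread('pics/w4.png');b=cv2.imread('pics/s4.png')
o=np.zeros((400,800,3),np.uint8)
o[:,:400]=cv2.resize(a[130:330,158:358],(400,400))
o[:,400:]=cv2.resize(b[200:300,230:330],(400,400),interpolation=cv2.INTER_CUBIC)
cv2.imwrite('pics/z4.png',o)
```

```text
t 3.325 shift [-1.2, -0.4, 0.1] turn [0.05, 0.07, -0.02] tcp [0.4926 0.2214 0.0461] yaw 65.28 tilt [0.09 0.01] F [-0.2  0.2  0.3] gap 0.362 q6 -0.92
```

View pics/z4.png

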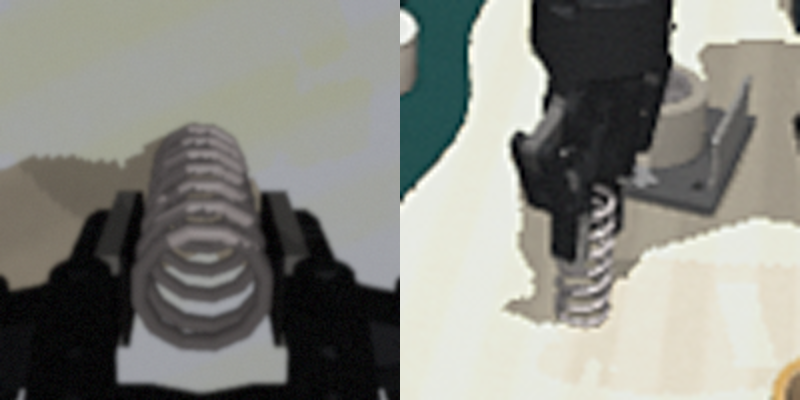

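Gripped at about 31 mm. Lifting and moving beside the rod, with the spring's bottom above the tip.

Request:
{"fn": "drive_tool", "kwargs": {"motion": [0, 0, -3, 0, 0, 0, 25, 0, 0, -25, 0, 0, 0, 25, 0, 0, -55, 0, 0, 0, 25, 0, 0, -85, 0, 0, 0, 25, 0, 0, -115, 0, 0, 0, 25, 0, 0, -145, 0, 0, 0, 25, 0, 0, -170, 0, 0, 0, 25, 0, 0, -174, 0, 0, 0, 25]}}

```text
t: 4.32
tcp_pos: [0.4931, 0.2216, 0.2217]
tool_rot: [0.214, 0.977, 0.001, 0.002]
force: [-0.2, -0.6, -0.4]
finger_gap: 0.368
```

Run:
```python
from h import *
plan([.472,.085,.22],65.3)
s=snap('wrist','w5');snap('side','s5')
plan([.472,.0443,.22],65.3)
a=cv2.imread('pics/w5.png');b=cv2.imread('pics/s5.png')
o=np.zeros((400,800,3),np.uint8)
o[:,:400]=cv2.resize(a[130:330,158:358],(400,400))
o[:,400:]=cv2.resize(b[100:300,200:400],(400,400),interpolation=cv2.INTER_CUBIC)
cv2.imwrite('pics/z5.png',o)
```

```text
t 4.325 shift [-38.0, -132.9, 1.4] turn [0.17, 0.24, -0.02] tcp [0.4931 0.2216 0.2217] yaw 65.28 tilt [0.29 0.06] F [-0.2 -0.6 -0.4] gap 0.368 q6 -0.92
t 4.425 shift [-55.9, -169.1, -0.1] turn [0.04, 0.07, -0.02] tcp [0.492  0.2213 0.22  ] yaw 65.28 tilt [0.08 0.01] F [ 0.7 -0.4 -1. ] gap 0.369 q6 -0.92
```

View pics/z5.png

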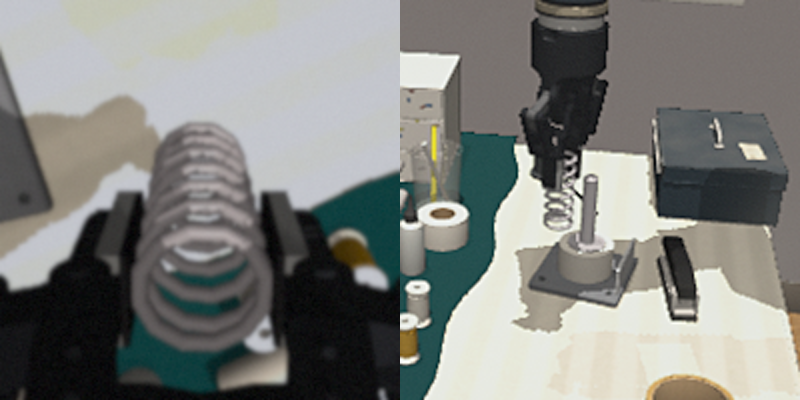

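Request:
{"fn": "drive_tool", "kwargs": {"motion": [-8, -25, 0, 0, 0, 0, 25, -20, -65, 0, 0, 0, 0, 25, -30, -105, 0, 0, 0, 0, 25, -37, -128, 0, 0, 0, 0, 25, -38, -133, 0, 0, 0, 0, 25, -38, -133, 0, 0, 0, 0, 25]}}

```text
t: 5.18
tcp_pos: [0.4705, 0.0849, 0.2192]
tool_rot: [0.214, 0.977, 0.0, -0.0]
force: [0.1, -0.5, -0.4]
finger_gap: 0.368
```

Run:
```python
from h import *
snap('side','s6')
s=snap('wrist','w6')
plan([.472,.0443,.22],65.3)
a=cv2.imread('pics/w6.png');b=cv2.imread('pics/s6.png')
o=np.zeros((400,800,3),np.uint8)
o[:,:400]=cv2.resize(a[100:300,108:308],(400,400))
o[:,400:]=cv2.resize(b[130:230,240:340],(400,400),interpolation=cv2.INTER_CUBIC)
cv2.imwrite('pics/z6.png',o)
```

```text
t 5.275 shift [-18.2, -36.9, -0.5] turn [0.05, 0.03, 0.02] tcp [0.4708 0.0854 0.2195] yaw 65.32 tilt [0.05 0.04] F [ 0.5 -0.4 -0.9] gap 0.367 q6 -1.2
```

View pics/z6.png

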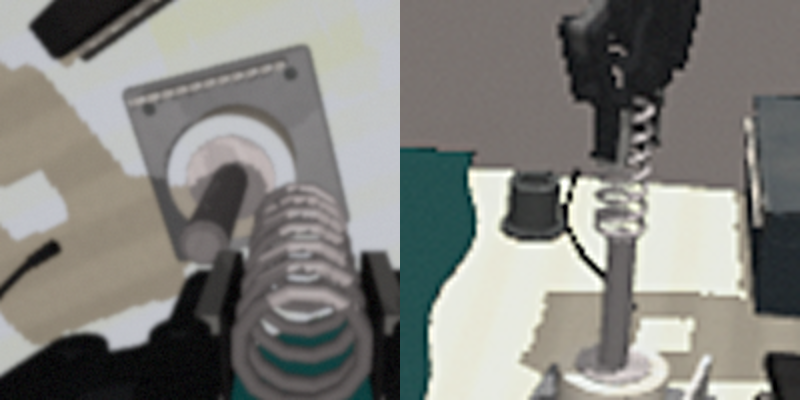

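View pics/w6.png

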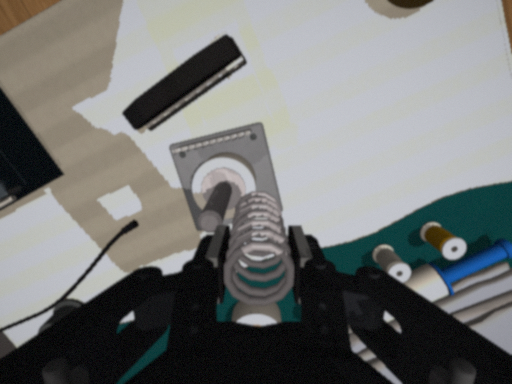

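Run:
```python
from h import *
s=dict(np.load('pics/w6.npz'));e=dict(np.load('pics/s6.npz'))
print(onz(s,210,219.5,.15))
t=manip.sense()['tcp_pos'];zt=t[2]+.034
for v in (268,271,274):print(onz(s,259.5,v,zt)-t)
b=t[2]-.046
print('bottom proj',proj(s,[t[0],t[1],b]),'side rod', onz(e,295.3,189.3,.15), 'side spring bottom', onz(e,240+620/4,130+222/4,b), t)
```

```text
[0.47010873 0.0444998  0.15      ]
[-0.00289383  0.0029155   0.034     ]
[-0.00156854  0.00230735  0.034     ]
[-0.00023437  0.00169511  0.034     ]
bottom proj (256.9127543171908, 210.49841103052202) side rod [0.47134329 0.05016342 0.15      ] side spring bottom [0.22902414 0.02377696 0.17354805] [0.47082486 0.08543272 0.21954805]
```

Run:
```python
from h import *
plan([.4714,.0432,.208],65.3)
e=dict(np.load('pics/s6.npz'));t=manip.sense()['tcp_pos']
print(onz(e,295,185.5,t[2]-.046),t)
```

```text
t 5.275 shift [-18.2, -38.1, 11.5] turn [0.05, 0.03, 0.02] tcp [0.4708 0.0854 0.2195] yaw 65.32 tilt [0.05 0.04] F [ 0.5 -0.4 -0.9] gap 0.367 q6 -1.2
[0.47121317 0.07839049 0.17354805] [0.47082486 0.08543272 0.21954805]
```

Request:
{"fn": "drive_tool", "kwargs": {"motion": [-6, -12, 0, 0, 0, 0, 25, -13, -27, 0, 0, 0, 0, 25, -17, -36, 3, 0, 0, 0, 25, -18.2, -38.1, 7, 0, 0, 0, 25, -18.2, -38.1, 11, 0, 0, 0, 25, -18.2, -38.1, 11.5, 0, 0, 0, 25]}}

```text
t: 6.02
tcp_pos: [0.4711, 0.0434, 0.2076]
tool_rot: [0.214, 0.977, 0.0, -0.0]
force: [-0.1, -0.1, -0.2]
finger_gap: 0.368
```

Run:
```python
from h import *
snap('side','s7');snap('top','t7')
s=snap('wrist','w7')
plan([.4714,.0432,.208],65.3)
a=cv2.imread('pics/w7.png');b=cv2.imread('pics/s7.png')
o=np.zeros((500,800,3),np.uint8)
o[:,:400]=cv2.resize(a[175:300,208:308],(400,500),interpolation=cv2.INTER_CUBIC)
o[:,400:]=cv2.resize(b[150:225,265:325],(400,500),interpolation=cv2.INTER_CUBIC)
cv2.imwrite('pics/z7.png',o)
```

```text
t 6.175 shift [-0.1, -0.3, -0.0] turn [0.05, 0.02, 0.05] tcp [0.4714 0.0435 0.208 ] yaw 65.35 tilt [0.04 0.04] F [ 0.6  1.  -0.7] gap 0.363 q6 -1.29
```

View pics/z7.png

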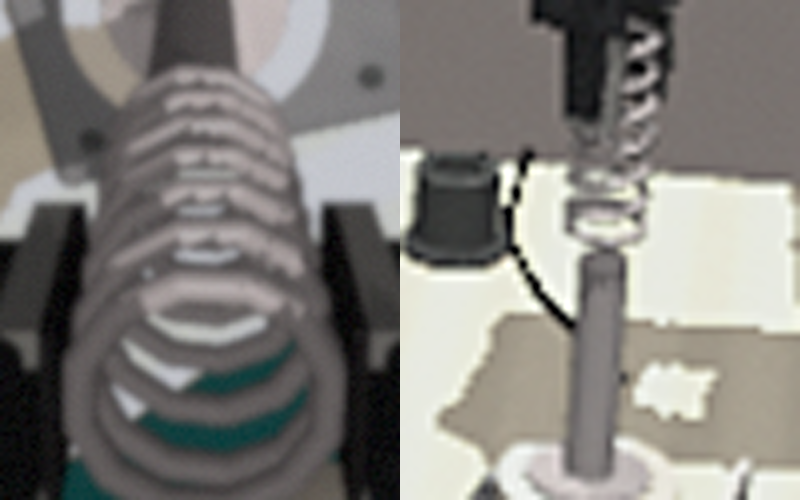

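The spring's bottom ring is centred over the rod in the side view (ring x≈605, rod≈603). The wrist view shows the rod about 1 mm towards tool −y. I'll shift by that and descend gently.

Request:
{"fn": "drive_tool", "kwargs": {"motion": [0, -1, 0, 0, 0, 0, 25, 0, -1, 4, 0, 0, 0, 25, 0, -1, 8, 0, 0, 0, 25, 0, -1, 12, 0, 0, 0, 25, 0, -1, 16, 0, 0, 0, 25, 0, -1, 20, 0, 0, 0, 25, 0, -1, 20, 0, 0, 0, 25]}}

```text
t: 7.05
tcp_pos: [0.4708, 0.0426, 0.1876]
tool_rot: [0.213, 0.977, 0.0, -0.0]
force: [-0.4, -0.3, -0.8]
finger_gap: 0.363
```

Run:
```python
from h import *
snap('side','s8')
s=snap('wrist','w8')
plan([.4714,.0432,.208],65.3)
a=cv2.imread('pics/w8.png');b=cv2.imread('pics/s8.png')
o=np.zeros((500,800,3),np.uint8)
o[:,:400]=cv2.resize(a[175:300,208:308],(400,500),interpolation=cv2.INTER_CUBIC)
o[:,400:]=cv2.resize(b[150:225,265:325],(400,500),interpolation=cv2.INTER_CUBIC)
cv2.imwrite('pics/z8.png',o)
```

```text
t 7.15 shift [-0.0, 0.7, -20.1] turn [0.05, 0.02, 0.05] tcp [0.4711 0.0426 0.1879] yaw 65.35 tilt [0.04 0.04] F [ 0.3  0.1 -0.8] gap 0.366 q6 -1.29
```

View pics/z8.png

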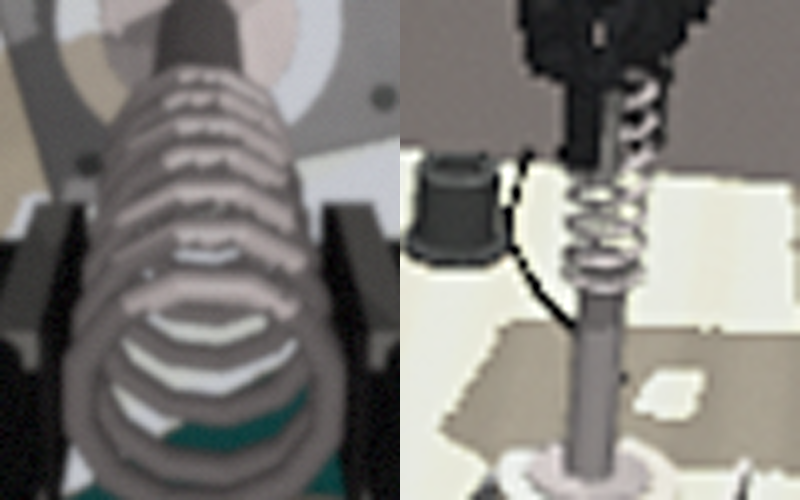

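The lower ring now surrounds the rod (side zoom around 600,270) and there's no contact force. Continuing down.

Request:
{"fn": "drive_tool", "kwargs": {"motion": [0, 0, 6, 0, 0, 0, 25, 0, 0, 12, 0, 0, 0, 25, 0, 0, 18, 0, 0, 0, 25, 0, 0, 24, 0, 0, 0, 25, 0, 0, 30, 0, 0, 0, 25, 0, 0, 36, 0, 0, 0, 25, 0, 0, 42, 0, 0, 0, 25, 0, 0, 45, 0, 0, 0, 25]}}

```text
t: 8.15
tcp_pos: [0.471, 0.0426, 0.1425]
tool_rot: [0.213, 0.977, 0.0, 0.0]
force: [-0.1, 0.4, -0.8]
finger_gap: 0.359
```

Run:
```python
from h import *
snap('side','s9')
s=snap('wrist','w9')
plan([.4711,.0426,.103],65.3)
a=cv2.imread('pics/w9.png');b=cv2.imread('pics/s9.png')
o=np.zeros((500,800,3),np.uint8)
o[:,:400]=cv2.resize(a[175:300,208:308],(400,500),interpolation=cv2.INTER_CUBIC)
o[:,400:]=cv2.resize(b[150:225,265:325],(400,500),interpolation=cv2.INTER_CUBIC)
cv2.imwrite('pics/z9.png',o)
```

```text
t 8.25 shift [-0.2, 0.0, 39.6] turn [0.04, -0.02, 0.04] tcp [0.4709 0.0426 0.1426] yaw 65.34 tilt [-0.    0.05] F [ 0.1 -0.1 -0.4] gap 0.367 q6 -1.29
```

View pics/z9.png

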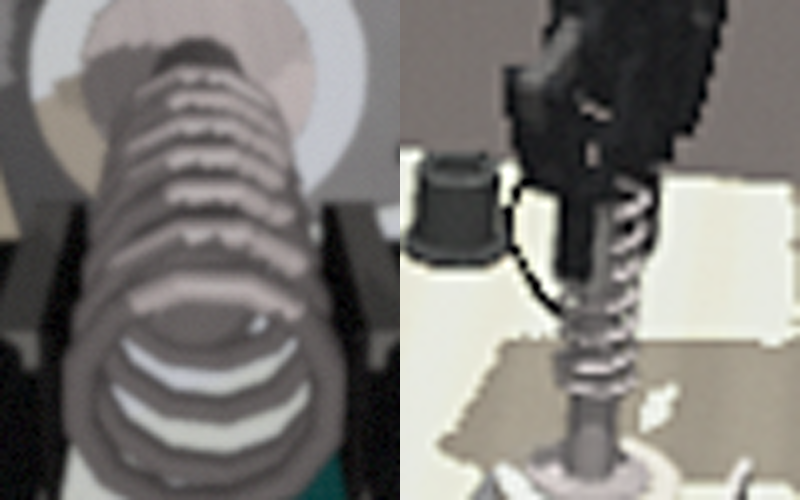

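Going smoothly, with the rod visible centred inside the spring. Next down to just above the disc.

Request:
{"fn": "drive_tool", "kwargs": {"motion": [0, 0, 6, 0, 0, 0, 25, 0, 0, 12, 0, 0, 0, 25, 0, 0, 18, 0, 0, 0, 25, 0, 0, 24, 0, 0, 0, 25, 0, 0, 30, 0, 0, 0, 25, 0, 0, 35, 0, 0, 0, 25, 0, 0, 37.5, 0, 0, 0, 25, 0, 0, 38, 0, 0, 0, 25]}}

```text
t: 9.25
tcp_pos: [0.4709, 0.0427, 0.1044]
tool_rot: [0.213, 0.977, 0.0, -0.0]
force: [1.1, 0.5, -0.6]
finger_gap: 0.369
```

Request:
{"fn": "drive_tool", "kwargs": {"motion": [0, 0, 1, 0, 0, 0, 25, 0, 0, 1.5, 0, 0, 0, 25, 0, 0, 2, 0, 0, 0, 25, 0, 0, 2.5, 0, 0, 0, 25, 0, 0, 2.5, 0, 0, 0, 25]}}

```text
t: 9.88
tcp_pos: [0.471, 0.0426, 0.102]
tool_rot: [0.213, 0.977, 0.0, -0.0]
force: [-0.1, -0.2, 0.5]
finger_gap: 0.363
```

Run:
```python
from h import *
snap('side','s10')
s=snap('wrist','w10')
plan([.4711,.0426,.103],65.3)
a=cv2.imread('pics/w10.png');b=cv2.imread('pics/s10.png')
o=np.zeros((500,800,3),np.uint8)
o[:,:400]=cv2.resize(a[175:300,208:308],(400,500),interpolation=cv2.INTER_CUBIC)
o[:,400:]=cv2.resize(b[165:240,265:325],(400,500),interpolation=cv2.INTER_CUBIC)
cv2.imwrite('pics/z10.png',o)
```

```text
t 9.975 shift [-0.1, 0.0, -1.0] turn [0.04, -0.02, 0.05] tcp [0.471  0.0426 0.102 ] yaw 65.35 tilt [0.   0.04] F [-0.5  0.2 -0. ] gap 0.366 q6 -1.29
```

View pics/z10.png

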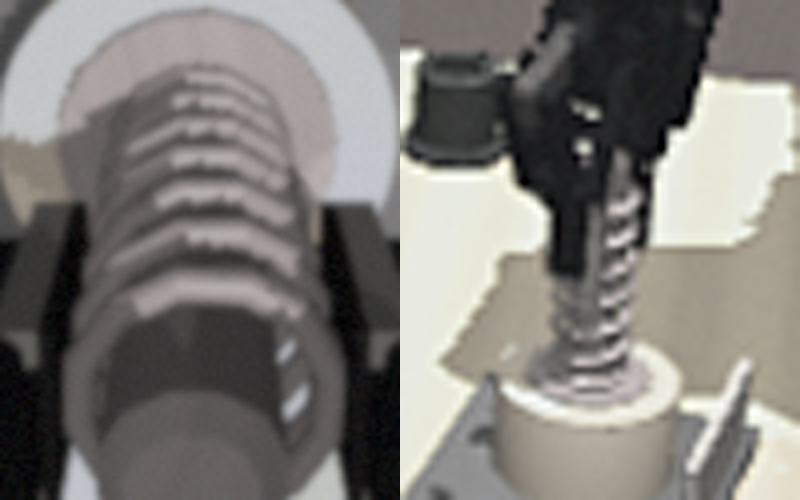

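The spring is on the disc with the rod through it and almost no force. Opening slowly and backing up.

Request:
{"fn": "drive_tool", "kwargs": {"motion": [0, 0, 0, 0, 0, 0, 33, 0, 0, 0, 0, 0, 0, 36, 0, 0, 0, 0, 0, 0, 42, 0, 0, 0, 0, 0, 0, 55, 0, 0, 0, 0, 0, 0, 60, 0, 0, 0, 0, 0, 0, 60]}}

```text
t: 10.72
tcp_pos: [0.471, 0.0426, 0.102]
tool_rot: [0.213, 0.977, 0.0, -0.0]
force: [0.3, 0.3, -0.7]
finger_gap: 0.703
```

Request:
{"fn": "drive_tool", "kwargs": {"motion": [0, 0, -10, 0, 0, 0, 60, 0, 0, -30, 0, 0, 0, 60, 0, 0, -60, 0, 0, 0, 60, 0, 0, -90, 0, 0, 0, 60, 0, 0, -110, 0, 0, 0, 60, 0, 0, -115, 0, 0, 0, 60]}}

```text
t: 11.48
tcp_pos: [0.4717, 0.0425, 0.2188]
tool_rot: [0.213, 0.977, 0.001, 0.002]
force: [0.1, -0.6, -0.0]
finger_gap: 0.703
```

Run:
```python
from h import *
snap('side','s11')
s=snap('wrist','w11')
plan([.561,-.262,.2],65.3);plan([.561,-.262,.2],90)
a=cv2.imread('pics/w11.png');b=cv2.imread('pics/s11.png')
o=np.zeros((500,800,3),np.uint8)
o[:,:400]=cv2.resize(a[125:375,158:358],(400,500),interpolation=cv2.INTER_CUBIC)
o[:,400:]=cv2.resize(b[165:240,265:325],(400,500),interpolation=cv2.INTER_CUBIC)
cv2.imwrite('pics/z11.png',o)
```

```text
t 11.575 shift [-208.8, -239.3, 17.4] turn [0.06, 0.05, 0.05] tcp [0.471  0.0425 0.2175] yaw 65.35 tilt [0.07 0.04] F [-0.9  0.3 -0. ] gap 0.701 q6 -1.29
t 11.575 shift [-208.8, -239.3, 17.4] turn [0.05, 0.06, -24.65] tcp [0.471  0.0425 0.2175] yaw 65.35 tilt [0.07 0.04] F [-0.9  0.3 -0. ] gap 0.701 q6 -1.29
```

View pics/z11.png

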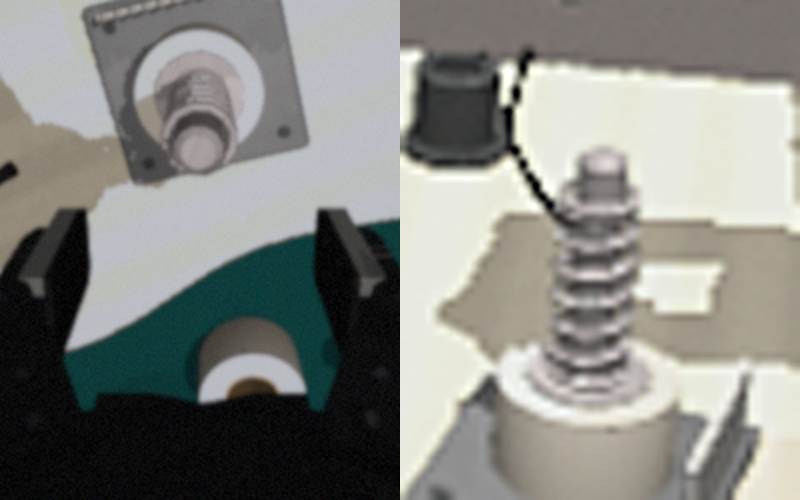

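The spring stands on the disc with the rod tip out of its top. The wrist view puts the rod tip at (257,199). Now the weight.

Request:
{"fn": "drive_tool", "kwargs": {"motion": [-25, -29, 0, 0, 0, 0, 75, -58, -66, 0, 0, 0, 0, 75, -90, -103, 3, 0, 0, 0, 75, -122, -140, 7, 0, 0, 0, 75, -155, -177, 12, 0, 0, 0, 75, -185, -212, 17, 0, 0, 0, 75, -205, -235, 17, 0, 0, 0, 75, -209, -239, 17, 0, 0, 0, 75]}}

```text
t: 12.58
tcp_pos: [0.561, -0.2635, 0.1987]
tool_rot: [0.215, 0.977, 0.001, -0.0]
force: [0.0, 0.7, 0.3]
finger_gap: 0.877
```

Run:
```python
from h import *
s=dict(np.load('pics/w11.npz'));print('rod w11',onz(s,256.8,198.7,.15))
manip.snapshot('top')
s=snap('wrist','w12');plan([.561,-.262,.2],65.3)
```

```text
rod w11 [0.47054491 0.04308294 0.15      ]
t 12.675 shift [-0.6, -0.3, -0.8] turn [0.11, -0.11, 0.0] tcp [ 0.5606 -0.2614  0.1992] yaw 65.3 tilt [-0.06  0.14] F [-0.8  1.  -0.5] gap 0.875 q6 -1.76
```

View pics/w12.png

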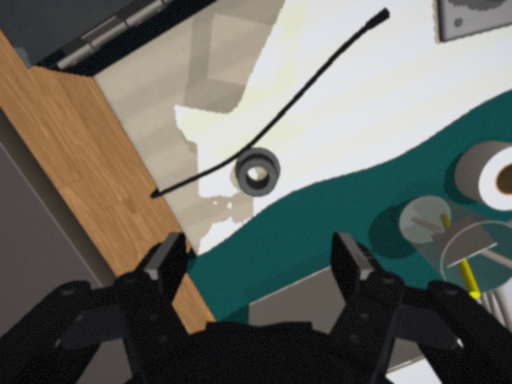

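Run:
```python
from h import *
a=cv2.imread('pics/w12.png')
cv2.imwrite('pics/z12.png',cv2.resize(a[134:214,218:298],(640,640),interpolation=cv2.INTER_CUBIC)[:600])
```

```text
(no output)
```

View pics/z12.png

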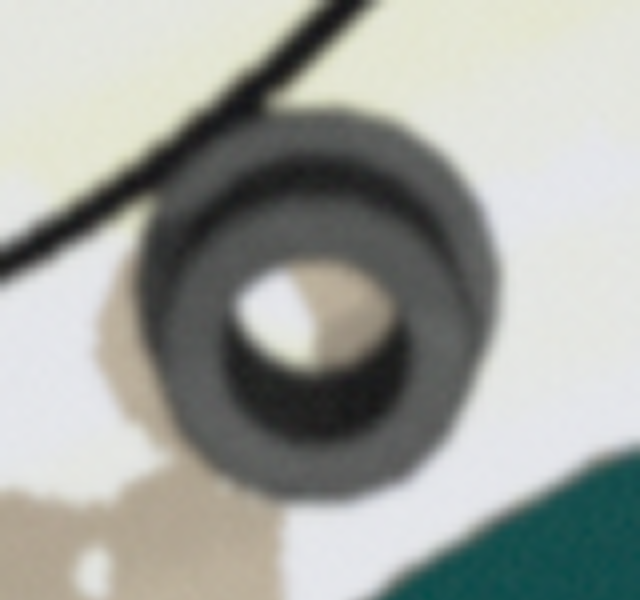

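Run:
```python
from h import *
s=dict(np.load('pics/w12.npz'));w=onz(s,257.3,177.1,.046);print(w)
w[2]=.07; plan(w,89)
```

```text
[ 0.56300225 -0.26333642  0.046     ]
t 12.675 shift [-3.3, -1.0, 129.1] turn [0.13, -0.09, -23.7] tcp [ 0.5606 -0.2614  0.1992] yaw 65.3 tilt [-0.06  0.14] F [-0.8  1.  -0.5] gap 0.875 q6 -1.76
```

Request:
{"fn": "drive_tool", "kwargs": {"motion": [-2, -1, 15, 0.1, -0.1, -8, 75, -2.5, -1, 40, 0.1, -0.1, -16, 75, -2.5, -1, 65, 0.1, -0.1, -23.7, 75, -2.5, -1, 90, 0.1, -0.1, -23.7, 75, -2.5, -1, 100, 0.1, -0.1, -23.7, 75, -2.5, -1, 104, 0.1, -0.1, -23.7, 75, -2.5, -1, 104, 0.1, -0.1, -23.7, 75]}}

```text
t: 13.55
tcp_pos: [0.5627, -0.2629, 0.0957]
tool_rot: [0.008, 1.0, 0.0, 0.0]
force: [0.4, -0.2, 0.1]
finger_gap: 0.877
```

Run:
```python
from h import *
manip.snapshot('top')
s=snap('wrist','w13');plan([.562,-.263,.1],89)
```

```text
t 13.65 shift [0.9, 0.3, -3.9] turn [-0.03, 0.11, 0.01] tcp [ 0.5629 -0.2633  0.0961] yaw 89.01 tilt [ 0.11 -0.03] F [ 0.5 -0.5  0.1] gap 0.883 q6 -2.17
```

View pics/w13.png

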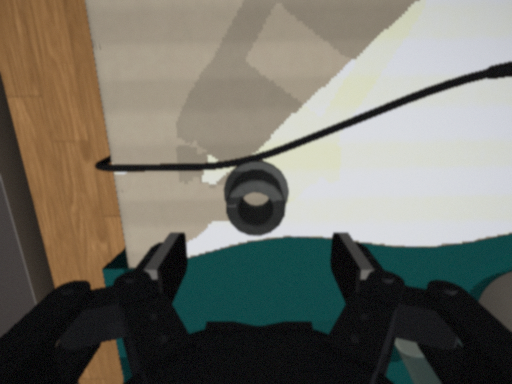

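Run:
```python
from h import *
s=dict(np.load('pics/w13.npz'))
for v in (205,208): w=onz(s,257,v,.046);print(w)
a=cv2.imread('pics/w13.png')
cv2.imwrite('pics/z13.png',cv2.resize(a[150:250,207:307],(500,500),interpolation=cv2.INTER_CUBIC))
```

```text
[ 0.56081943 -0.26321399  0.046     ]
[ 0.56309139 -0.26325587  0.046     ]
```

View pics/z13.png

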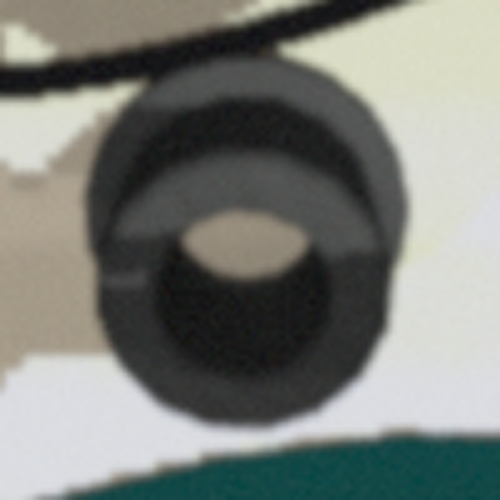

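Request:
{"fn": "drive_tool", "kwargs": {"motion": [0.7, -0.3, 15, 0, 0.1, 0, 75, 0.7, -0.3, 35, 0, 0.1, 0, 75, 0.7, -0.3, 55, 0, 0.1, 0, 75, 0.7, -0.3, 70, 0, 0.1, 0, 75, 0.7, -0.3, 80, 0, 0.1, 0, 75, 0.7, -0.3, 86, 0, 0.1, 0, 75, 0.7, -0.3, 88, 0, 0.1, 0, 75, 0.7, -0.3, 88, 0, 0.1, 0, 75]}}

```text
t: 14.65
tcp_pos: [0.5627, -0.2638, 0.0084]
tool_rot: [0.009, 1.0, -0.0, 0.0]
force: [0.4, -0.3, 0.7]
finger_gap: 0.876
```

Request:
{"fn": "drive_tool", "kwargs": {"motion": [0, 0, 0, 0, 0, 0, 60, 0, 0, 0, 0, 0, 0, 50, 0, 0, 0, 0, 0, 0, 45, 0, 0, 0, 0, 0, 0, 38, 0, 0, 0, 0, 0, 0, 38, 0, 0, 0, 0, 0, 0, 38, 0, 0, 0, 0, 0, 0, 38], "force": 45}}

```text
t: 15.52
tcp_pos: [0.5631, -0.2646, 0.0093]
tool_rot: [0.009, 1.0, -0.001, 0.001]
force: [-0.8, -1.4, 5.3]
finger_gap: 0.481
```

Run:
```python
from h import *
s=snap('wrist','w14');plan([.562,-.263,.19],89)
```

```text
t 15.575 shift [0.8, 1.1, -180.8] turn [-0.13, 0.11, 0.02] tcp [ 0.5631 -0.2645  0.0092] yaw 89.02 tilt [ 0.11 -0.13] F [-0.7 -0.9  6.2] gap 0.474 q6 -2.17
```

View pics/w14.png

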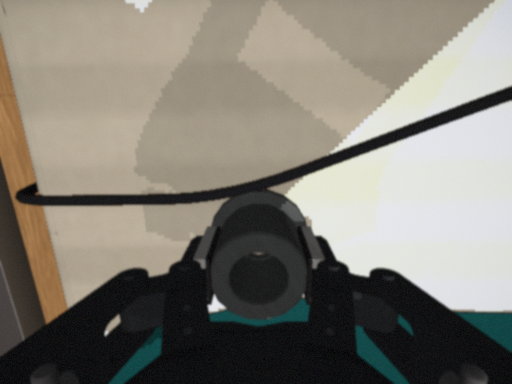

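The weight is between the pads, but 6 N upward suggests the fingertips are pressing on the flange. Regripping a bit higher.

Request:
{"fn": "drive_tool", "kwargs": {"motion": [0, 0, 0, 0, 0, 0, 50, 0, 0, 0, 0, 0, 0, 55, 0, 0.5, -3, 0, 0, 0, 55, 0, 0.5, -6, 0, 0, 0, 55, 0, 0.5, -6, 0, 0, 0, 50, 0, 0.5, -6, 0, 0, 0, 45, 0, 0.5, -6, 0, 0, 0, 38, 0, 0.5, -6, 0, 0, 0, 38], "force": 45}}

```text
t: 16.58
tcp_pos: [0.5631, -0.2642, 0.0157]
tool_rot: [0.009, 1.0, -0.001, 0.001]
force: [-0.5, 0.4, 4.4]
finger_gap: 0.471
```

Request:
{"fn": "drive_tool", "kwargs": {"motion": [0, 0, 0, 0, 0, 0, 38, 0, 0, 0, 0, 0, 0, 38, 0, 0, 0, 0, 0, 0, 38]}}

```text
t: 16.95
tcp_pos: [0.5631, -0.2642, 0.0157]
tool_rot: [0.008, 1.0, -0.001, 0.001]
force: [-0.0, -0.5, 3.1]
finger_gap: 0.472
```

Run:
```python
from h import *
s=snap('wrist','w15');plan([.562,-.263,.19],89)
a=cv2.imread('pics/w15.png')
cv2.imwrite('pics/z15.png',cv2.resize(a[180:340,178:338],(500,500),interpolation=cv2.INTER_CUBIC))
```

```text
t 17.0 shift [0.8, 0.7, -174.3] turn [-0.15, 0.11, 0.03] tcp [ 0.5631 -0.2642  0.0157] yaw 89.03 tilt [ 0.11 -0.15] F [-0.5  0.5  2.4] gap 0.474 q6 -2.17
```

View pics/z15.png

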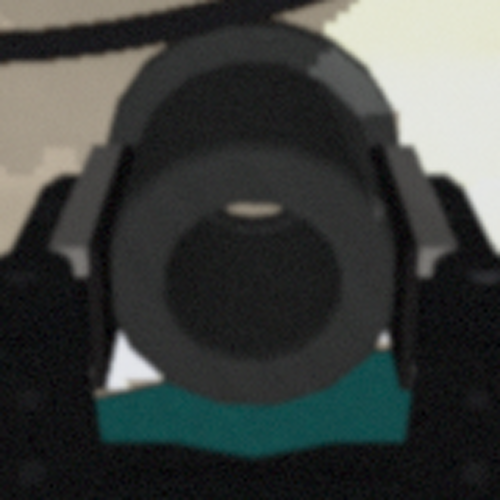

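Request:
{"fn": "drive_tool", "kwargs": {"motion": [0, 0, -3, 0, 0, 0, 38, 0, 0, -20, 0, 0, 0, 38, 0, 0, -50, 0, 0, 0, 38, 0, 0, -85, 0, 0, 0, 38, 0, 0, -120, 0, 0, 0, 38, 0, 0, -150, 0, 0, 0, 38, 0, 0, -172, 0, 0, 0, 38, 0, 0, -175, 0, 0, 0, 38]}}

```text
t: 18.0
tcp_pos: [0.5635, -0.2642, 0.1931]
tool_rot: [0.008, 1.0, -0.002, 0.003]
force: [0.2, -0.2, -4.0]
finger_gap: 0.473
```

Run:
```python
from h import *
manip.snapshot('top')
s=snap('wrist','w16');plan([.471,.0,.19],89)
a=cv2.imread('pics/w16.png')
cv2.imwrite('pics/z16.png',cv2.resize(a[180:340,178:338],(500,500),interpolation=cv2.INTER_CUBIC))
```

```text
t 18.1 shift [95.9, 261.9, -0.0] turn [-0.14, 0.11, 0.03] tcp [ 0.5624 -0.2634  0.1908] yaw 89.03 tilt [ 0.11 -0.14] F [-0.   0.3 -3.5] gap 0.474 q6 -2.17
```

View pics/z16.png

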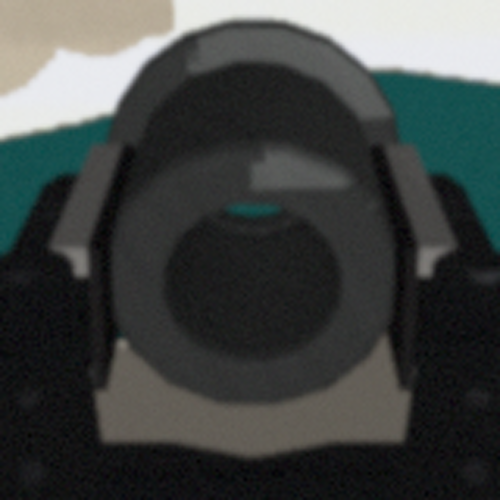

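Run:
```python
from h import *
s=dict(np.load('pics/w16.npz'));st=manip.sense();t=st['tcp_pos']
Rt=R.from_quat(st['tool_rot']).as_matrix();zt=t[2]+.0305
for u,v in ((259,268),(258.6,270)):print(Rt.T@(onz(s,u,v,zt)-t))
# spring w10 rod vs spring top
s=dict(np.load('pics/w10.npz'));T=np.array([.471,.0426,.102])
print('spring',onz(s,208+205/4,175+393/4,.135)-T,'rod',onz(s,208+197/4,175+450/4,.15)-T)
```

```text
[-0.00016192  0.00086666 -0.03050197]
[-0.00118012  0.00068816 -0.03049954]
spring [0.00015241 0.00170514 0.033     ] rod [-0.00332781  0.00240025  0.048     ]
```

Request:
{"fn": "drive_tool", "kwargs": {"motion": [12, 33, 0, 0, 0, 0, 38, 27, 70, 0, 0, 0, 0, 38, 43, 110, 0, 0, 0, 0, 38, 59, 150, 0, 0, 0, 0, 38, 74, 190, 0, 0, 0, 0, 38, 88, 225, 0, 0, 0, 0, 38, 95, 240, 0, 0, 0, 0, 38, 96, 242, 0, 0, 0, 0, 38]}}

```text
t: 19.1
tcp_pos: [0.47, -0.0193, 0.1896]
tool_rot: [0.008, 1.0, -0.001, 0.0]
force: [0.4, 0.3, -3.5]
finger_gap: 0.47
```

Run:
```python
from h import *
snap('side','s17')
s=snap('wrist','w17');plan([.471,.0427,.185],89)
```

```text
t 19.2 shift [1.4, 63.3, 4.7] turn [-0.18, 0.16, 0.03] tcp [ 0.4713 -0.0206  0.1899] yaw 89.03 tilt [ 0.16 -0.18] F [ 1.2 -0.1 -3.5] gap 0.47 q6 -1.83
```

View pics/w17.png

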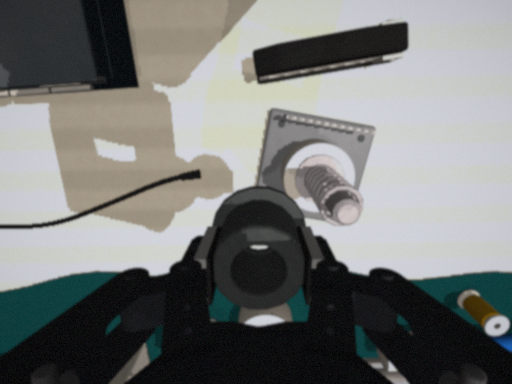

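View pics/s17.png

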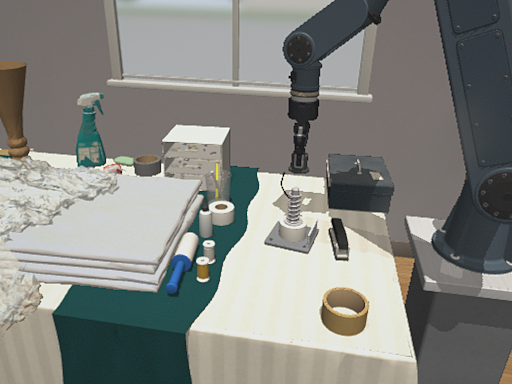

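Run:
```python
from h import *
a=cv2.imread('pics/w17.png')
cv2.imwrite('pics/z17.png',cv2.resize(a[150:250,290:390],(500,500),interpolation=cv2.INTER_CUBIC))
s=dict(np.load('pics/w17.npz'))
print(onz(s,346.5,211,.15), proj(s,(.471,.0427,.15)))
```

```text
[0.47031918 0.04066107 0.15      ] (349.4375377861855, 211.89718902418082)
```

View pics/z17.png

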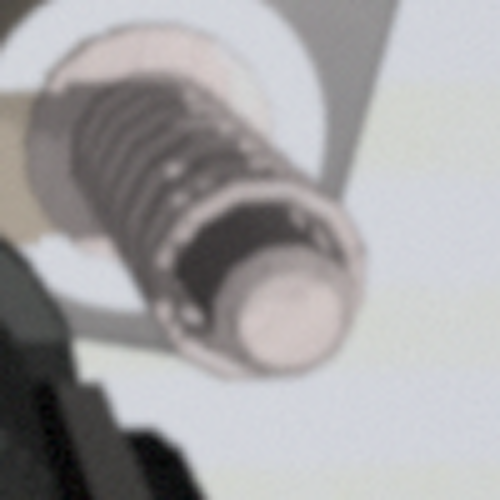

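Request:
{"fn": "drive_tool", "kwargs": {"motion": [0.5, 15, 0, 0, 0, 0, 38, 1, 32, 0, 0, 0, 0, 38, 1, 48, 0, 0, 0, 0, 38, 1, 58, 1, -0.1, 0.1, 0, 38, 1, 62, 2, -0.2, 0.2, 0, 38, 1, 62.5, 5, -0.2, 0.2, 0, 38, 1, 62.5, 8, -0.2, 0.2, 0, 38, 1, 62.5, 8, -0.2, 0.2, 0, 38]}}

```text
t: 20.2
tcp_pos: [0.4712, 0.0416, 0.1814]
tool_rot: [0.009, 1.0, 0.0, -0.001]
force: [-0.4, 0.2, -4.1]
finger_gap: 0.474
```

Run:
```python
from h import *
manip.snapshot('top')
snap('side','s18')
s=snap('wrist','w18');plan([.471,.042,.18],89)
a=cv2.imread('pics/w18.png');b=cv2.imread('pics/s18.png')
o=np.zeros((500,800,3),np.uint8)
o[:,:400]=cv2.resize(a[175:300,208:308],(400,500),interpolation=cv2.INTER_CUBIC)
o[:,400:]=cv2.resize(b[150:225,265:325],(400,500),interpolation=cv2.INTER_CUBIC)
cv2.imwrite('pics/z18.png',o)
```

```text
t 20.35 shift [0.4, 0.4, 1.7] turn [0.02, -0.04, 0.0] tcp [0.4714 0.0416 0.1817] yaw 89.0 tilt [-0.04  0.02] F [-0.8 -0.  -2.5] gap 0.47 q6 -1.7
```

View pics/z18.png

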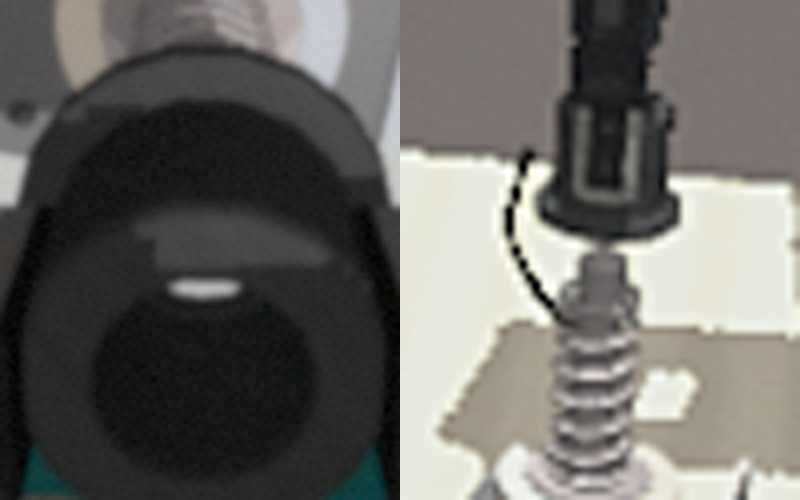

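The weight is above the rod, perhaps 1 mm towards −x in the side view (flange centre 610 against axis 604). I'll nudge it and lower gently.

Request:
{"fn": "drive_tool", "kwargs": {"motion": [-0.8, 0, 0, 0, 0, 0, 38, -0.8, 0, 4, 0, 0, 0, 38, -0.8, 0, 8, 0, 0, 0, 38, -0.8, 0, 11, 0, 0, 0, 38, -0.8, 0, 14, 0, 0, 0, 38, -0.8, 0, 17, 0, 0, 0, 38, -0.8, 0, 19, 0, 0, 0, 38, -0.8, 0, 19, 0, 0, 0, 38]}}

```text
t: 21.35
tcp_pos: [0.4722, 0.0416, 0.1626]
tool_rot: [0.009, 1.0, 0.0, -0.0]
force: [0.7, 0.3, -3.0]
finger_gap: 0.467
```

Run:
```python
from h import *
snap('side','s19')
s=snap('wrist','w19');plan([.471,.042,.18],89)
a=cv2.imread('pics/w19.png');b=cv2.imread('pics/s19.png')
o=np.zeros((500,800,3),np.uint8)
o[:,:400]=cv2.resize(a[175:300,208:308],(400,500),interpolation=cv2.INTER_CUBIC)
o[:,400:]=cv2.resize(b[150:225,265:325],(400,500),interpolation=cv2.INTER_CUBIC)
cv2.imwrite('pics/z19.png',o)
```

```text
t 21.45 shift [1.3, 0.4, -17.2] turn [0.02, -0.03, 0.0] tcp [0.4723 0.0416 0.1628] yaw 89.0 tilt [-0.03  0.02] F [-0.1  0.  -3. ] gap 0.478 q6 -1.7
```

View pics/z19.png

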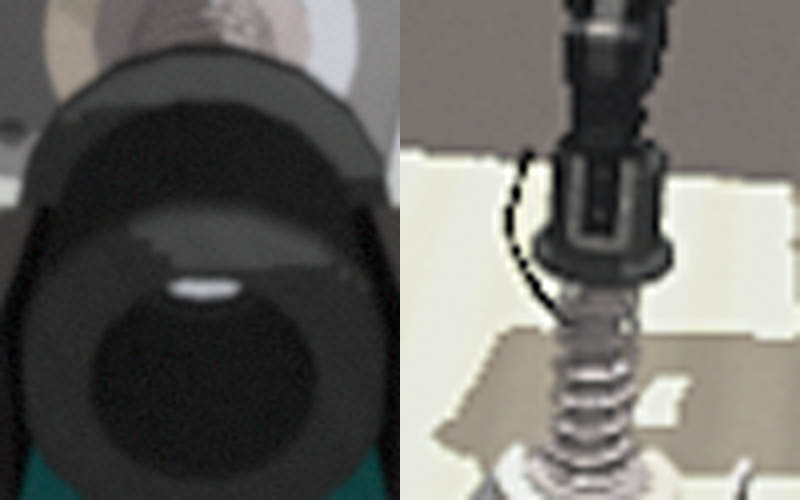

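The rod has entered the bore with no extra force. Lowering to the spring, then letting the spring take the load.

Request:
{"fn": "drive_tool", "kwargs": {"motion": [0, 0, 2, 0, 0, 0, 38, 0, 0, 4, 0, 0, 0, 38, 0, 0, 6, 0, 0, 0, 38, 0, 0, 8, 0, 0, 0, 38, 0, 0, 10, 0, 0, 0, 38, 0, 0, 12, 0, 0, 0, 38, 0, 0, 13, 0, 0, 0, 38, 0, 0, 13, 0, 0, 0, 38]}}

```text
t: 22.45
tcp_pos: [0.4723, 0.0416, 0.1497]
tool_rot: [0.009, 1.0, 0.0, -0.0]
force: [-0.4, 0.1, -4.1]
finger_gap: 0.47
```

Run:
```python
from h import *
snap('side','s20')
s=snap('wrist','w20');plan([.471,.042,.18],89)
a=cv2.imread('pics/w20.png');b=cv2.imread('pics/s20.png')
o=np.zeros((500,800,3),np.uint8)
o[:,:400]=cv2.resize(a[175:300,208:308],(400,500),interpolation=cv2.INTER_CUBIC)
o[:,400:]=cv2.resize(b[150:225,265:325],(400,500),interpolation=cv2.INTER_CUBIC)
cv2.imwrite('pics/z20.png',o)
```

```text
t 22.55 shift [1.4, 0.4, -30.2] turn [0.02, -0.03, 0.0] tcp [0.4723 0.0416 0.1498] yaw 89.0 tilt [-0.03  0.02] F [ 1.1 -0.2 -3.6] gap 0.472 q6 -1.7
```

View pics/z20.png

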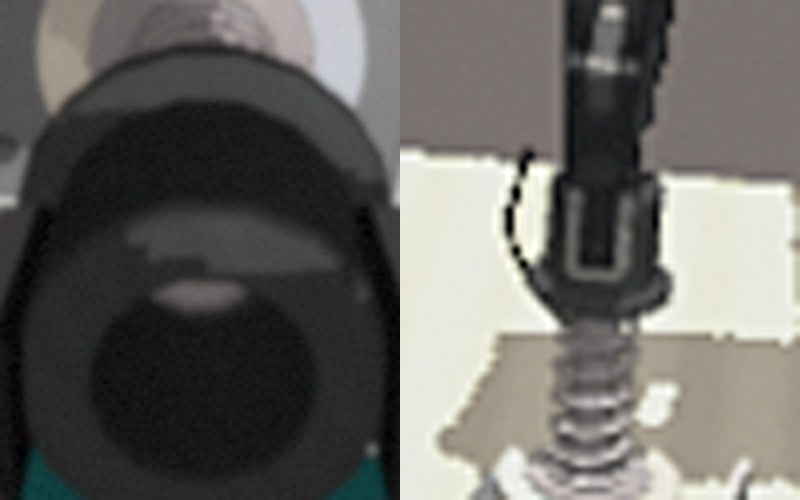

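Request:
{"fn": "drive_tool", "kwargs": {"motion": [0, 0, 1, 0, 0, 0, 38, 0, 0, 2, 0, 0, 0, 38, 0, 0, 3, 0, 0, 0, 38, 0, 0, 4, 0, 0, 0, 38, 0, 0, 5, 0, 0, 0, 38, 0, 0, 6, 0, 0, 0, 38, 0, 0, 6, 0, 0, 0, 38]}}

```text
t: 23.42
tcp_pos: [0.4724, 0.0416, 0.1438]
tool_rot: [0.009, 1.0, 0.0, -0.0]
force: [-0.2, -0.4, -1.5]
finger_gap: 0.474
```

Run:
```python
from h import *
for i in range(4):
    snap('side','s21');plan([.471,.042,.18],89)
s=snap('wrist','w21')
a=cv2.imread('pics/w21.png');b=cv2.imread('pics/s21.png')
o=np.zeros((500,800,3),np.uint8)
o[:,:400]=cv2.resize(a[175:300,208:308],(400,500),interpolation=cv2.INTER_CUBIC)
o[:,400:]=cv2.resize(b[150:225,265:325],(400,500),interpolation=cv2.INTER_CUBIC)
cv2.imwrite('pics/z21.png',o)
```

```text
t 23.475 shift [1.5, 0.4, -36.1] turn [0.01, -0.01, 0.0] tcp [0.4725 0.0416 0.1439] yaw 89.0 tilt [-0.01  0.01] F [-0.9  0.2 -1.7] gap 0.471 q6 -1.7
t 23.525 shift [1.5, 0.4, -36.1] turn [0.01, -0.01, 0.0] tcp [0.4724 0.0416 0.1439] yaw 89.0 tilt [-0.01  0.01] F [-0.2  0.1 -1.4] gap 0.476 q6 -1.7
t 23.575 shift [1.4, 0.4, -36.1] turn [0.01, -0.01, 0.0] tcp [0.4724 0.0416 0.1439] yaw 89.0 tilt [-0.01  0.01] F [-0.1  0.5 -2.1] gap 0.473 q6 -1.7
t 23.625 shift [1.5, 0.4, -36.1] turn [0.01, -0.01, 0.0] tcp [0.4724 0.0416 0.1439] yaw 89.0 tilt [-0.01  0.01] F [ 0.8  0.4 -0.9] gap 0.473 q6 -1.7
```

View pics/z21.png

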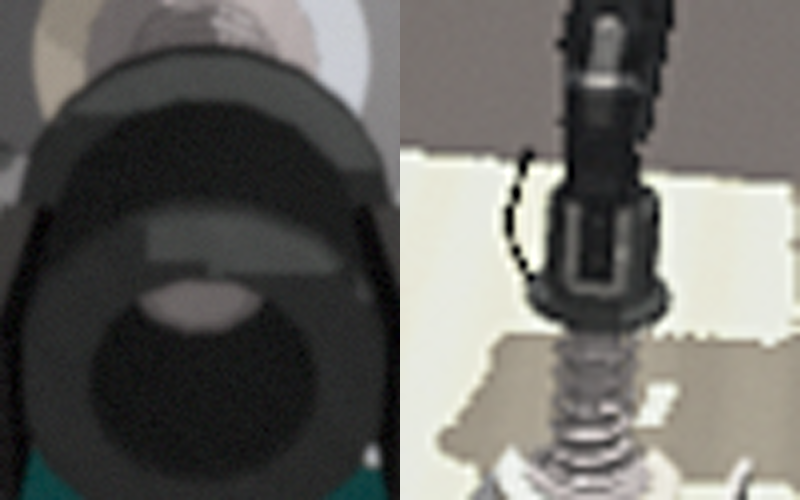

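The spring is taking the load; wrist force has gone from −3.6 to −1.5 N. About 4 mm more.

Request:
{"fn": "drive_tool", "kwargs": {"motion": [0, 0, 1, 0, 0, 0, 38, 0, 0, 2, 0, 0, 0, 38, 0, 0, 3, 0, 0, 0, 38, 0, 0, 4, 0, 0, 0, 38, 0, 0, 4, 0, 0, 0, 38]}}

```text
t: 24.3
tcp_pos: [0.4725, 0.0416, 0.1399]
tool_rot: [0.009, 1.0, 0.0, -0.0]
force: [0.5, 0.2, -0.2]
finger_gap: 0.473
```

Run:
```python
from h import *
f=[]
for i in range(6):
    manip.snapshot('side');f.append(manip.sense()['force'])
print(np.mean(f,0)); plan([.471,.042,.18],89)
```

```text
[ 0.20916741 -0.32955891 -0.01561022]
t 24.6 shift [1.5, 0.4, -40.1] turn [0.01, -0.01, 0.0] tcp [0.4725 0.0416 0.1399] yaw 89.0 tilt [-0.01  0.01] F [ 0.7 -0.  -0.4] gap 0.471 q6 -1.7
```

The force is balanced at about 0 N, so I'm releasing slowly.

Request:
{"fn": "drive_tool", "kwargs": {"motion": [0, 0, 0, 0, 0, 0, 41, 0, 0, 0, 0, 0, 0, 43, 0, 0, 0, 0, 0, 0, 45, 0, 0, 0, 0, 0, 0, 50, 0, 0, 0, 0, 0, 0, 60, 0, 0, 0, 0, 0, 0, 70, 0, 0, 0, 0, 0, 0, 70], "force": 20}}

```text
t: 25.48
tcp_pos: [0.4725, 0.0416, 0.1399]
tool_rot: [0.009, 1.0, 0.0, -0.0]
force: [0.4, 0.8, 0.2]
finger_gap: 0.818
```

Request:
{"fn": "drive_tool", "kwargs": {"motion": [0, 0, -5, 0, 0, 0, 70, 0, 0, -15, 0, 0, 0, 70, 0, 0, -35, 0, 0, 0, 70, 0, 0, -60, 0, 0, 0, 70, 0, 0, -80, 0, 0, 0, 70, 0, 0, -90, 0, 0, 0, 70, 0, 0, -90, 0, 0, 0, 70]}}

```text
t: 26.35
tcp_pos: [0.4728, 0.0415, 0.2307]
tool_rot: [0.009, 1.0, -0.0, 0.001]
force: [0.4, 0.1, -0.1]
finger_gap: 0.82
```

Run:
```python
from h import *
snap('side','s22');s=snap('wrist','w22');plan([.471,.042,.18],89)
a=cv2.imread('pics/w22.png');b=cv2.imread('pics/s22.png')
o=np.zeros((500,800,3),np.uint8)
o[:,:400]=cv2.resize(a[125:375,158:358],(400,500),interpolation=cv2.INTER_CUBIC)
o[:,400:]=cv2.resize(b[165:240,265:325],(400,500),interpolation=cv2.INTER_CUBIC)
cv2.imwrite('pics/z22.png',o)
```

```text
t 26.45 shift [1.0, 0.3, 49.5] turn [0.02, -0.06, 0.0] tcp [0.472  0.0416 0.2295] yaw 89.0 tilt [-0.06  0.02] F [ 0.2  0.6 -1. ] gap 0.82 q6 -1.7
```

View pics/z22.png

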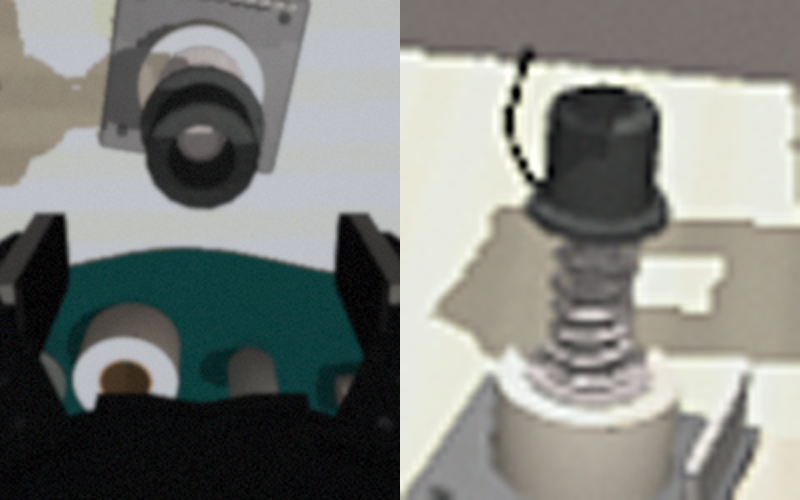

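View pics/s22.png

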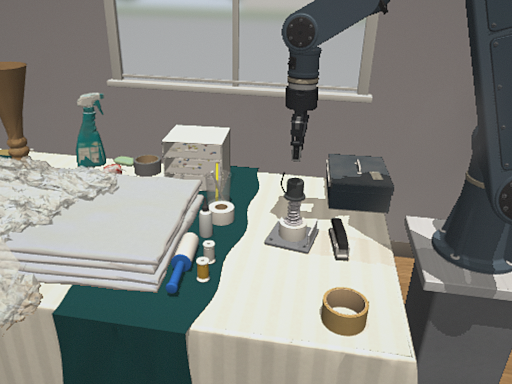

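The weight rests level on the compressed spring with the rod in its bore. The gripper is clear, and the bystanders look unmoved in the side view. Handing in.

Run:
```python
from h import *
a=cv2.imread('pics/s22.png').astype(int);snap('side','s23');b=cv2.imread('pics/s23.png').astype(int)
print('change',np.abs(a-b)[165:240,265:325].mean())
z=cv2.imread('pics/side0.png').astype(int);print('bystanders',np.abs(z-b)[195:290,190:220].mean())
manip.sign_off()
```

```text
change 0.9136296296296297
bystanders 1.1181286549707603
the job is handed in; nothing more can be done
```

The brake is set up: the spring stands on the steel disc with the rod through it. The weight rests flange down on the spring, and the gripper is clear. I handed the job in at about 26.5 s of the 64 s allowed.

- **Spring:** it threaded over the rod without catching and went down to the disc, with no contact force above about 1 N. I opened the gripper there and backed off.
- **Weight:** my first grip read about 6 N upward, so I opened and regripped 6 mm higher. A smaller push remained (about 2 to 3 N) before I lifted. I lowered it until the wrist force fell from about −3.6 N to 0, roughly 9 to 10 mm of compression, then opened slowly and withdrew.
- **Last checks:** the side and wrist pictures show the weight level by eye, the rod visible inside its bore and the fingers clear. The stand area did not change between the last two pictures. The spools and glue bottle match the first picture within image noise.
- **Disagreements:**
    - The cameras differed by up to 7 mm on the rod's position (top camera against side and wrist). I used the wrist camera, and the fits went in freely.
    - The gripper's opening reading was 2 to 3.5 mm below the parts' nominal widths.

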